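# Open the safety-capped tub of cleaning tablets in the stockroom

## Robot

A 6-joint arm with a two-finger parallel gripper is mounted at the origin on the work surface. World frame = base frame: x ahead of the robot, y to its left, z up, the work surface at z = 0. Lengths are in mm, angles in rad, forces in N, time in s.
With the tool pointing down it reaches from about 350 to 875 mm from the base axis. Payload 4.2 kg.
Tool frame: the origin (TCP) lies midway between the tips of the shut fingers; the grasp point (between the pads) lies 19 mm behind it; x points along the fingers, y is the direction in which the jaws open and shut, and the axes are right-handed (so a half turn about x gives the same grasp; the last joint's range is limited). The gripper opens to 85 mm and grips with 20 to 120 N. Pads are 22 mm wide; open, the fingers measure 114 mm over their backs; the gripper's body (76 mm by 85 mm) begins 54 mm behind the grasp point. The pads swing forward as they close: fully open they stand 13 mm farther back than shut.
Start: joints at [-0.995, 0.385, 0.008, 0, -1.194, -0.259], TCP at [194.72, -593.872, 231.312] pointing down, gripper open.
Joint ranges: [-3.14, 3.14], [-1.21, 2.06], [-1.07, 1.41], [-3.16, 2.05], [-2.99, -0.16], [-3.1, 3.1]. Speed limits (rad/s): [2.79, 2.79, 3.14, 3.14, 3.14, 3.14].

## Interface

Orientations are given as a 3x3 rotation matrix whose columns are the frame's x, y, z axes.
In Python, from workcell import env gives the robot as it stands.
- The arm moves only by the tool play_rows, never from a script. Its argument "plan" is a list of rows, each an object of numbers: "dx", "dy", "dz": the shift along the world's x, y, z in mm; "ax", "ay", "az": the turn, a rotation vector about the world's x, y, z in rad. A call has 1 to 8 rows; each row is the pose to reach, as a shift and turn from the pose commanded when the call began; what a row does not reach only later rows make up. A row lasts 1/10 s, in which the tool goes at most 50 mm and 8.59 degrees, less where a joint would pass 70% of its speed; a pose out of reach is approached as far as the arm can. A call with a gripper value outside its range is refused whole. "gripper" is the finger opening in mm, from 0 to 85.4, set as the call begins (left out, the last holds). The fingers move at their own pace and stop on an object; "squeeze" is the grip in N (left out, the last holds). Time passes only in rows, so rows that repeat a pose let the fingers close. It gives the time, the measured TCP pose, the force and the opening at its end, in the units of the state.
- env.sense(): the state, without advancing time (a new reading comes with each control period).
- env.camera(name): name is "scene" or "side" or "wrist"; returns the picture (420x560x3 uint8, red, green, blue); there is no depth.
- env.get_calibration(name): a dict with "mtx" (3x3 intrinsics, pixels), "position" and "rotation" of the camera in the world; the wrist camera has in their place "T_tool_cam" (4x4, takes a point from camera to tool coordinates, whose origin is the TCP and whose axes are the tool frame's). Camera axes: x right, y down, z forward; pixel columns grow to the right and rows downward; lengths in mm; the calibration is good to about 2 mm. The wrist camera is an equidistant fisheye: a pixel r from the principal point sees the ray r / f radians off the axis. A picture is of the moment at which its call begins: read the wrist's pose just before it. get_calibration takes no time and is no camera call.
- env.job_done(): hands the job in, once; it reports no verdict.
The state is a dict: "t": time; "joint_pos": joint angles; "qvel": joint speeds; "effort": joint torques, N m; "tcp_pos": TCP position; "ee_rot": TCP orientation; "wrist_force": force on the tool from outside, world axes, zero at the start; "moment": the same for the moment, N m; "width": finger opening in mm.
Only numpy, scipy, OpenCV 4.12 (cv2) and the standard library are available. Lean on these libraries where they do the work, as an engineer would, in place of code of your own. Each camera call takes 0.05 s, during which the arm holds its last target.

## Task

Open the tub of cleaning tablets that has the red push-and-turn safety cap: press the cap down against its spring, twist it anticlockwise (seen from above) while it is pressed until it comes free, and lift it straight off, leaving the tub standing upright where it is. Finish while holding: keep the red cap in the gripper, level and straight above the open mouth of its tub with a gap of about a hand's breadth (5 to 10 cm), and do not put it down or let go. Leave the other tubs and everything else on the table alone.

Things in the scene. Friction and masses are not known exactly. Their poses are not given: they have to be found in the camera images.
- tub: the tub to open: loose, round, white plastic, label with a red band, about 0.6 kg, among two look-alikes with blue and green caps. Body 80 mm in diameter up to 80 mm, then a shoulder that narrows to 56 mm at 92 mm height; neck 35 mm in diameter with lugs out to 44 mm, rim at 116 mm, mouth 29 mm wide (under the cap at first). Origin: centre of its underside; z up its axis
- cap: its red push-and-turn cap: round, ribbed, 53 mm in diameter, 29 mm high, about 45 g, two white curved arrows on top; may be gripped across anywhere on its side. Origin: centre of its open lower edge, when closed 99 mm above the tub's underside on the tub's axis; z up. Turned 72 degrees anticlockwise seen from above (65 to 84 will do, stop at about 85) it lifts straight off; clockwise is blocked
- cap_top (a point): centre of the top face of the red cap, 29 mm above the cap's origin, 128 mm above the table when closed. Closed and unpressed the cap does not turn; before it is turned free it does not lift, and pulling would lift the tub. While it is held 5 to 6 mm down it turns with under 0.4 Nm, and the standing tub does not turn along
- tub_rim (a point): centre of the rim of the tub's mouth, 116 mm above its underside
- tub_blue: bystander: closed tub of the same shape with a blue cap and blue band, 128 mm high in all, loose; origin at the centre of its underside
- tub_green: bystander: closed tub of the same shape with a green cap and green band, 128 mm high in all, loose; origin at the centre of its underside
- carton: bystander: small white and red carton, 70 x 70 x 90 mm high, loose; origin at the centre of its underside
- spout: bystander: chromed tap spout lying on the table, about 180 mm long along its y, 24 mm thick, bent at one end, loose; origin on the table below the tube, near its middle
- cup: bystander: stainless steel cup, 66 mm in diameter, 60 mm high, loose; origin at the centre of its underside
- cap_disc (a joint): sprung sealing disc inside the red cap that pushes the cap up off the neck: about 0 when closed (6 N), grows in m as the cap is pressed; at 0.004 (11 N) the lugs clear the locking teeth, at 0.007 (15 N) the cap bottoms out on the tub's shoulder; -0.0015 when the cap is off
Things that resemble listed ones, but are neither listed nor needed, are in the scene too. Several things have the shape of the cap; the one meant has the colours described above. Leave any purple look-alike of the tub alone.

How it is judged (in metres and radians):
On the way, in this order (a step that is already met when the one before it is completed fails the run):
1. the red cap is pressed down on its tub (3.5 mm or more below its closed height) (z of cap in the frame of tub below 0.0955 m and horizontal distance between cap and tub below 0.006 m), for 0.1 s.
2. the red cap is turned at least 0.95 rad on the tub's neck (angle between the x axis of cap and the x axis of tub, either way round above 0.95 rad and z of cap in the frame of tub below 0.108 m and horizontal distance between cap and tub below 0.006 m), for 0.1 s.
At the end, for the whole second after the job is handed in: The gripper still holds the red cap at rest, level within 0.2 rad, its lower edge 40 to 120 mm above the rim of the tub's mouth and within 25 mm of straight above it, carried by the fingers alone; the tub stands upright on the table within 30 mm of where it was, touched by nothing of the robot (z of cap in the frame of tub_rim between 0.04 and 0.12 m and horizontal distance between cap and tub_rim below 0.025 m and angle between cap's own z axis and vertical below 0.2 rad and linear speed of each of cap, tub below 0.02 m/s and contact force between the fingers and cap above 2 N and contact force between each of cap, the arm, the fingers and tub below 0.1 N and angle between tub's own z axis and vertical below 0.05 rad and height (world z) of tub below 0.004 m and distance of tub from where it was at the start of the episode below 0.03 m); the arm keeps its last pose, push and grip.
It fails at once if the tub is lifted off the table by more than 15 mm (height (world z) of tub above 0.015 m).
It fails at once if the tub is tipped by more than 0.25 rad (angle between tub's own z axis and vertical above 0.25 rad).
It fails at once if the tub with the blue or the green cap is moved by more than 15 mm (distance of any of tub_blue, tub_green from where it was at the start of the episode above 0.015 m).
It fails at once if the carton, the spout or the steel cup is moved by more than 15 mm (distance of any of carton, spout, cup from where it was at the start of the episode above 0.015 m).
It also fails if it takes over 38 s, if anything falls off the work surface, if the arm or the gripper's body presses on something with over 40 N, if the wrist force passes 120 N, or if a joint passes its speed limit or range.

## Working session

There is one attempt and no reset: what is moved stays moved. The work goes in short steps, Python scripts to look and compute and a tool call to move; the robot and the scene stay as the last step left them, time stands still between calls to the robot, and variables do not carry over. Pictures are saved under pics/ and viewed, and the job is handed in when it is done.

Besides the shell and the picture viewer there is one more tool, called after ">>>" as name(argument=value, ...) on one line, values as JSON. play_rows: Moves the arm, as the interface text tells. Its arguments: {"type":"object","properties":{"plan":{"type":"array","items":{"type":"object","properties":{"dx":{"type":"number"},"dy":{"type":"number"},"dz":{"type":"number"},"ax":{"type":"number"},"ay":{"type":"number"},"az":{"type":"number"}}}},"gripper":{"type":"number"},"squeeze":{"type":"number"}},"required":["plan"]}

```bash
mkdir -p pics; ls; python3 - <<'E'
from workcell import env
import cv2
s=env.sense();print({k:s[k] for k in('t','tcp_pos','ee_rot','wrist_force','width')})
for n in('scene','side','wrist'):
    cv2.imwrite(f'pics/{n}0.png',env.camera(n)[:,:,::-1]);print(n,env.get_calibration(n))
E
```

```text
pics
{'t': 0.0, 'tcp_pos': array([ 194.51725041, -593.34296456,  230.22099997]), 'ee_rot': array([[-8.24028113e-04, -3.11370690e-01,  9.50288174e-01],
       [ 2.03923426e-03,  9.50285998e-01,  3.11371745e-01],
       [-9.99997581e-01,  2.19443927e-03, -1.48104599e-04]]), 'wrist_force': array([ 0.76320179, -0.54310145, -0.08294536]), 'width': 85.00590258382525}
scene {'mtx': array([[402.30049799,   0.        , 278.47352232],
       [  0.        , 402.30049799, 207.93270304],
       [  0.        ,   0.        ,   1.        ]]), 'position': array([1034.98216859, -208.22362306,  942.7860008 ]), 'rotation': array([[ 0.40132543,  0.77258511, -0.49198592],
       [ 0.91591228, -0.3423337 ,  0.20955268],
       [-0.00652608, -0.53471476, -0.84500742]])}
side {'mtx': array([[524.40870053,   0.        , 279.19096673],
       [  0.        , 524.40870053, 203.07508969],
       [  0.        ,   0.        ,   1.        ]]), 'position': array([ 327.12327126, 1116.06291716,  938.64075855]), 'rotation': array([[-0.97880101, -0.13053983,  0.15782249],
       [-0.20444654,  0.57662123, -0.79101806],
       [ 0.01225557, -0.80651553, -0.59108586]])}
wrist {'mtx': array([[325.1922621 ,   0.        , 276.80360877],
       [  0.        , 325.1922621 , 208.85491507],
       [  0.        ,   0.        ,   1.        ]]), 'T_tool_cam': array([[ 1.93936717e-04, -3.05163904e-01,  9.52299824e-01,
        -1.42137263e+02],
       [ 9.99999963e-01,  2.43205062e-04, -1.25715977e-04,
         4.45118700e-01],
       [-1.93240160e-04,  9.52299812e-01,  3.05163940e-01,
        -7.84275654e+01],
       [ 0.00000000e+00,  0.00000000e+00,  0.00000000e+00,
         1.00000000e+00]])}
```

View pics/scene0.png

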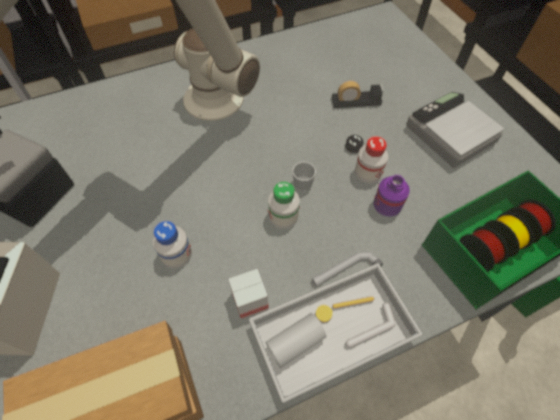

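View pics/side0.png

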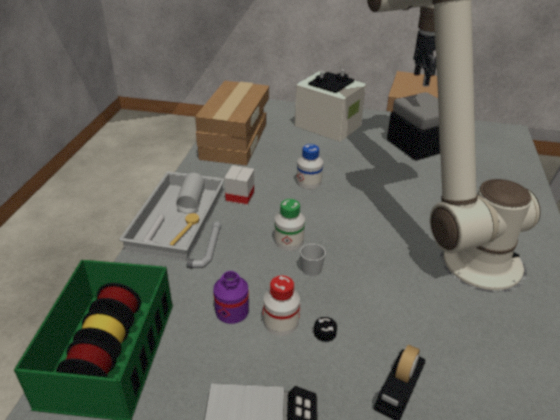

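View pics/wrist0.png

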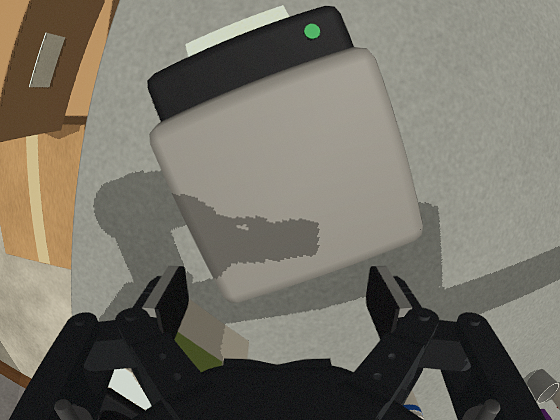

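Candidates in the scene view:
- Red cap on a white tub (376,147)
- Green cap (284,192)
- Blue cap (166,232)
- Loose black cap-like piece (355,143)
- Purple look-alike (393,188)
- Red discs in the green box (540,215)

I choose the red cap at (376,147), which is at (282,287) in the side view. Next I'll check it in close crops.

```bash
cat > h.py <<'E'
import numpy as np,cv2
from workcell import env
from scipy.spatial.transform import Rotation as R
def proj(n,P):
    c=env.get_calibration(n);p=(np.atleast_2d(P)-c['position'])@c['rotation']
    q=p@c['mtx'].T;return q[:,:2]/q[:,2:]
def ray(n,uv):
    c=env.get_calibration(n);d=np.linalg.solve(c['mtx'],[uv[0],uv[1],1]);d=c['rotation']@d;return c['position'],d/np.linalg.norm(d)
def tri(a,b):
    o1,d1=a;o2,d2=b
    A=np.array([d1,-d2]).T;t=np.linalg.lstsq(A,o2-o1,rcond=None)[0]
    p,q=o1+t[0]*d1,o2+t[1]*d2;return (p+q)/2,np.linalg.norm(p-q)
def wproj(P,s):
    T=env.get_calibration('wrist')['T_tool_cam'];m=env.get_calibration('wrist')['mtx']
    X=(np.atleast_2d(P)-s['tcp_pos'])@s['ee_rot'];X=(X-T[:3,3])@T[:3,:3]
    r=np.linalg.norm(X[:,:2],axis=1);th=np.arctan2(r,X[:,2])
    return m[:2,2]+m[0,0]*X[:,:2]*(th/r)[:,None]
def red(im):
    h=cv2.cvtColor(im,cv2.COLOR_RGB2HSV);return ((((h[...,0]<8)|(h[...,0]>172))&(h[...,1]>150)&(h[...,2]>90))*255).astype(np.uint8)
E
python3 - <<'E'
from h import *
r=[]
for n,(u,v) in(('scene',(376,147)),('side',(282,287))):
    im=cv2.imread(f'pics/{n}0.png')[:,:,::-1];m=red(im)
    cn,l,st,ce=cv2.connectedComponentsWithStats(m);
    i=[j for j in range(1,cn) if st[j,4]>50 and np.hypot(*(ce[j]-(u,v)))<20];print(n,[(st[j],ce[j]) for j in i])
    r.append(ray(n,ce[i[0]]))
    c=im[v-40:v+50,u-50:u+50];cv2.imwrite(f'pics/crop_{n}.png',cv2.resize(c,None,fx=4,fy=4,interpolation=cv2.INTER_CUBIC)[:,:,::-1])
P,e=tri(*r);print(P,e)
a=np.hstack([cv2.imread('pics/crop_scene.png'),cv2.imread('pics/crop_side.png')]);cv2.imwrite('pics/crops.png',a)
E
```

```text
scene [(array([367, 137,  19,  17, 174], dtype=int32), array([375.87356322, 145.53448276]))]
side [(array([271, 277,  23,  23, 360], dtype=int32), array([281.49722222, 288.71388889]))]
[477.15211603 318.3130713  113.22295021] 2.399371948792791
```

View pics/crops.png

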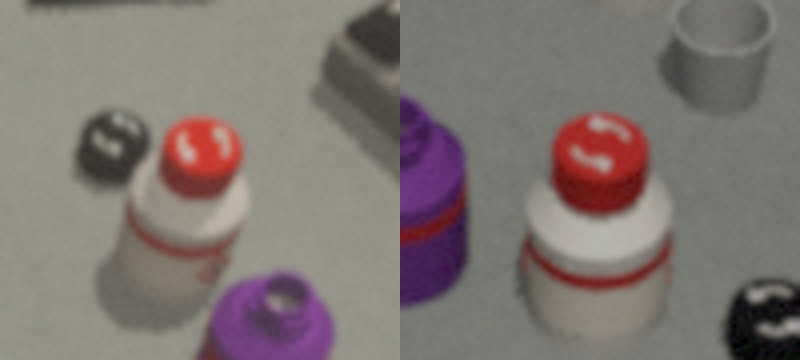

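The crops confirm a red cap with two white arrows on a white tub with a red band. The purple open look-alike and a loose black cap are close by. Triangulation gives a cap centre of (477, 318, 113), and the expected height is 113.5. Next I'll check the neighbours' clearance.

```bash
python3 - <<'E'
from h import *
def at(n,uv,z):
    o,d=ray(n,uv);return o+d*(z-o[2])/d[2]
print('purple mouth',at('scene',(397,181),116),at('side',(231,278),116))
print('black',at('scene',(355,143),20),at('side',(325,327),20))
print('cup',at('scene',(304,174),60),'green',at('scene',(284,190),115))
print('red table',proj('scene',[477,318,0]),proj('side',[477,318,0]))
E
```

```text
purple mouth [601.30269661 303.78862014 116.        ] [593.55164337 313.88521122 116.        ]
black [378.85379472 324.88650959  20.        ] [375.92910311 324.5105572   20.        ]
cup [448.51032354 118.87570964  60.        ] green [509.93296331  31.05662385 115.        ]
red table [[368.43549076 171.45988176]] [[281.34023676 323.27302073]]
```

>>> play_rows(plan=[{"dx": 40,"dy": 25,"dz": 10},{"dx": 80,"dy": 55,"dz": 20},{"dx": 110,"dy": 95,"dz": 30},{"dx": 140,"dy": 135,"dz": 30},{"dx": 170,"dy": 175,"dz": 30},{"dx": 195,"dy": 218,"dz": 30},{"dx": 220,"dy": 260,"dz": 30},{"dx": 240,"dy": 305,"dz": 30}], gripper=85)

```text
schema error: expected keys dx, dy, dz, ax, ay, az
```

>>> play_rows(plan=[{"dx": 40,"dy": 25,"dz": 10,"ax": 0,"ay": 0,"az": 0},{"dx": 80,"dy": 55,"dz": 20,"ax": 0,"ay": 0,"az": 0},{"dx": 110,"dy": 95,"dz": 30,"ax": 0,"ay": 0,"az": 0},{"dx": 140,"dy": 135,"dz": 30,"ax": 0,"ay": 0,"az": 0},{"dx": 170,"dy": 175,"dz": 30,"ax": 0,"ay": 0,"az": 0},{"dx": 195,"dy": 218,"dz": 30,"ax": 0,"ay": 0,"az": 0},{"dx": 220,"dy": 260,"dz": 30,"ax": 0,"ay": 0,"az": 0},{"dx": 240,"dy": 305,"dz": 30,"ax": 0,"ay": 0,"az": 0}], gripper=85)

```text
t: 0.95
tcp_pos: [435.6, -287.0, 261.0]
ee_rot: [[-0.0, -0.312, 0.95], [0.0, 0.95, 0.312], [-1.0, 0.0, -0.0]]
wrist_force: [1.2, 0.1, -0.0]
width: 84.9
```

>>> play_rows(plan=[{"dx": 5,"dy": 45,"dz": 0,"ax": 0,"ay": 0,"az": 0},{"dx": 10,"dy": 93,"dz": 0,"ax": 0,"ay": 0,"az": 0},{"dx": 15,"dy": 141,"dz": 0,"ax": 0,"ay": 0,"az": 0},{"dx": 20,"dy": 189,"dz": 0,"ax": 0,"ay": 0,"az": 0},{"dx": 25,"dy": 237,"dz": 0,"ax": 0,"ay": 0,"az": 0},{"dx": 30,"dy": 285,"dz": 0,"ax": 0,"ay": 0,"az": 0},{"dx": 35,"dy": 333,"dz": 0,"ax": 0,"ay": 0,"az": 0},{"dx": 40,"dy": 381,"dz": 0,"ax": 0,"ay": 0,"az": 0}])

```text
t: 1.75
tcp_pos: [474.3, 94.1, 261.4]
ee_rot: [[0.0, -0.312, 0.95], [0.0, 0.95, 0.312], [-1.0, 0.0, 0.0]]
wrist_force: [1.4, -1.1, -0.8]
width: 84.9
```

>>> play_rows(plan=[{"dx": 0,"dy": 45,"dz": 0,"ax": 0,"ay": 0,"az": 0},{"dx": 0,"dy": 93,"dz": 0,"ax": 0,"ay": 0,"az": 0},{"dx": 0,"dy": 141,"dz": 0,"ax": 0,"ay": 0,"az": 0},{"dx": 0,"dy": 185,"dz": 0,"ax": 0,"ay": 0,"az": 0},{"dx": 0,"dy": 215,"dz": -10,"ax": 0,"ay": 0,"az": 0},{"dx": 0,"dy": 224,"dz": -30,"ax": 0,"ay": 0,"az": 0},{"dx": 0,"dy": 224,"dz": -40,"ax": 0,"ay": 0,"az": 0},{"dx": 0,"dy": 224,"dz": -40,"ax": 0,"ay": 0,"az": 0}])

```text
t: 2.55
tcp_pos: [473.7, 315.0, 219.2]
ee_rot: [[-0.004, -0.311, 0.95], [-0.004, 0.95, 0.311], [-1.0, -0.002, -0.004]]
wrist_force: [-0.1, 0.4, 0.0]
width: 85.2
```

```bash
python3 - <<'E'
from h import *
s=env.sense();im=env.camera('wrist');print(s['tcp_pos'],s['joint_pos'],s['wrist_force'])
cv2.imwrite('pics/w1.png',im[:,:,::-1])
m=red(im);cn,l,st,ce=cv2.connectedComponentsWithStats(m)
for j in range(1,cn):
    if st[j,4]>100:print(st[j],ce[j])
a=np.linspace(0,2*np.pi,40)
v=im[:,:,::-1].copy()
for z in(128,99):
    q=wproj(np.c_[477+26.5*np.cos(a),318+26.5*np.sin(a),0*a+z],s)
    cv2.polylines(v,[q.astype(np.int32)],True,(255,255,0),1)
cv2.imwrite('pics/w1o.png',v)
E
```

```text
[473.71858004 315.03335936 219.20753651] [ 8.71342654e-01  3.01161341e-01 -1.47871252e-01 -4.90081964e-04
 -1.12672300e+00 -2.12522364e+00] [-0.12356668  0.35113061  0.04820971]
[250 149  54  16 104] [279.11538462 155.51923077]
[ 242  179   68   70 3153] [275.47542023 213.57469077]
[200 260  74  36 343] [239.36443149 269.09329446]
```

View pics/w1o.png

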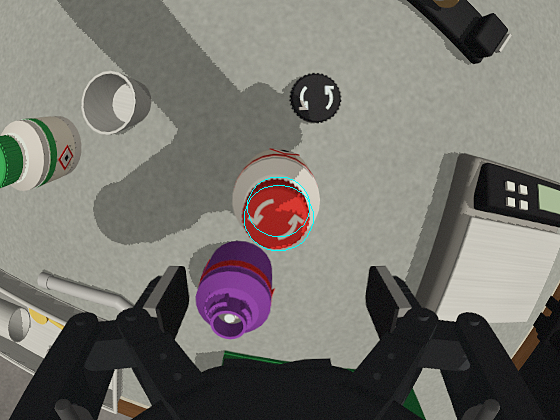

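The wrist view shows the red cap at about (276,214), with the predicted outline 2–3 px too far right. The purple neck is at (230,320) and the black cap at (316,97). I'll fit the cap silhouette to refine its position.

```bash
cat >> h.py <<'E'
def fit(im,s,p0,zt=128.,big=2000):
    from scipy.optimize import minimize
    m=red(im);cn,l,st,ce=cv2.connectedComponentsWithStats(m)
    j=1+np.argmax(st[1:,4]);h=cv2.convexHull(np.argwhere(l==j)[:,::-1].astype(np.int32))
    M=np.zeros(m.shape,np.uint8);cv2.fillConvexPoly(M,h,1);M=cv2.GaussianBlur(M.astype(np.float32),(0,0),1)
    a=np.linspace(0,2*np.pi,60)
    def f(p):
        q=np.vstack([wproj(np.c_[p[0]+26.5*np.cos(a),p[1]+26.5*np.sin(a),0*a+z],s) for z in(zt,zt-29)])
        h=cv2.convexHull(q.astype(np.float32))[:,0]
        N=np.zeros(m.shape,np.uint8);cv2.fillConvexPoly(N,np.round(h*16).astype(np.int32),1,shift=4)
        N=cv2.GaussianBlur(N.astype(np.float32),(0,0),1);return float(((M-N)**2).sum())
    r=minimize(f,p0,method='Nelder-Mead',options=dict(initial_simplex=[p0,[p0[0]+5,p0[1]],[p0[0],p0[1]+5]]));return r.x,r.fun
E
python3 - <<'E'
from h import *
s=env.sense();im=cv2.imread('pics/w1.png')[:,:,::-1]
for z in(123,128,133):print(fit(im,s,[477,318],z))
E
```

```text
(array([480.69332491, 316.19504957]), np.float64(40.71857452392578))
(array([479.33395576, 315.77311325]), np.float64(127.79914093017578))
(array([478.09430552, 315.47048855]), np.float64(253.346435546875))
```

>>> play_rows(plan=[{"dx": 5,"dy": 1.5,"dz": -30,"ax": 0,"ay": 0,"az": 0},{"dx": 5,"dy": 1.5,"dz": -60,"ax": 0,"ay": 0,"az": 0},{"dx": 5,"dy": 1.5,"dz": -70,"ax": 0,"ay": 0,"az": 0},{"dx": 5,"dy": 1.5,"dz": -70,"ax": 0,"ay": 0,"az": 0},{"dx": 5,"dy": 1.5,"dz": -70,"ax": 0,"ay": 0,"az": 0}])

```text
t: 3.1
tcp_pos: [480.7, 317.9, 153.1]
ee_rot: [[0.002, -0.311, 0.95], [0.002, 0.95, 0.311], [-1.0, 0.001, 0.003]]
wrist_force: [0.3, 0.8, 0.6]
width: 85.0
```

```bash
python3 - <<'E'
from h import *
s=env.sense();im=env.camera('wrist');print(s['tcp_pos'],s['wrist_force'])
cv2.imwrite('pics/w2.png',im[:,:,::-1])
for z in(123,128,133):
  x,f=fit(im,s,[479,316],z);print(z,x,f,'tool y,z off',(np.r_[x,z]-s['tcp_pos'])@s['ee_rot'])
E
```

```text
[480.74769463 317.89624243 153.10661394] [0.27536359 0.84627861 0.56964885]
123 [479.06056765 315.73424125] 73.26527404785156 tool y,z off [30.09891141 -1.55108564 -2.36188792]
128 [477.45899658 315.26449309] 322.43487548828125 tool y,z off [25.09424769 -1.49488832 -4.01593633]
133 [476.20137835 314.73377323] 701.4031372070312 tool y,z off [20.09033402 -1.60377018 -5.36213834]
```

View pics/w2.png

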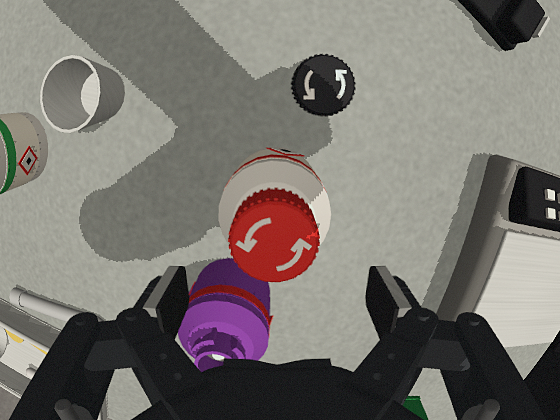

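The wrist view now shows the cap centred at about (275,237), about 1.5 mm off the jaw midline. I'll correct that, descend and grip.

>>> play_rows(plan=[{"dx": -2,"dy": -2,"dz": -5,"ax": 0,"ay": 0,"az": 0},{"dx": -2,"dy": -2,"dz": -25,"ax": 0,"ay": 0,"az": 0},{"dx": -2,"dy": -2,"dz": -45,"ax": 0,"ay": 0,"az": 0},{"dx": -2,"dy": -2,"dz": -57,"ax": 0,"ay": 0,"az": 0},{"dx": -2,"dy": -2,"dz": -57,"ax": 0,"ay": 0,"az": 0},{"dx": -2,"dy": -2,"dz": -57,"ax": 0,"ay": 0,"az": 0}])

```text
t: 3.75
tcp_pos: [478.1, 316.0, 94.9]
ee_rot: [[0.001, -0.312, 0.95], [0.0, 0.95, 0.312], [-1.0, 0.0, 0.001]]
wrist_force: [-0.1, -1.0, 0.9]
width: 85.1
```

```bash
python3 - <<'E'
from h import *
s=env.sense();im=env.camera('wrist');print(s['tcp_pos'],s['wrist_force'])
cv2.imwrite('pics/w3.png',im[:,:,::-1])
v=env.camera('side')[200:350,200:360];cv2.imwrite('pics/s3.png',cv2.resize(v,None,fx=4,fy=4)[:,:,::-1])
E
```

```text
[478.13405458 315.9708449   94.93737661] [-0.14576015 -0.98724192  0.9120055 ]
```

View pics/w3.png

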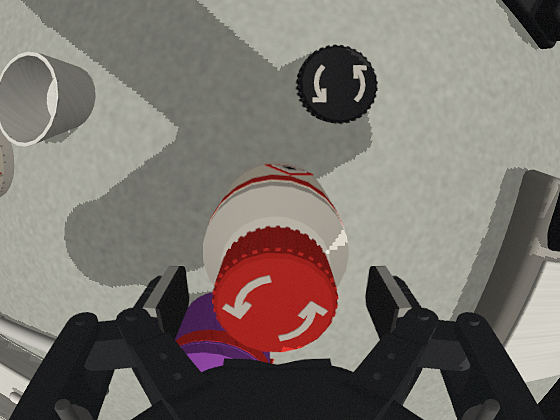

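View pics/s3.png

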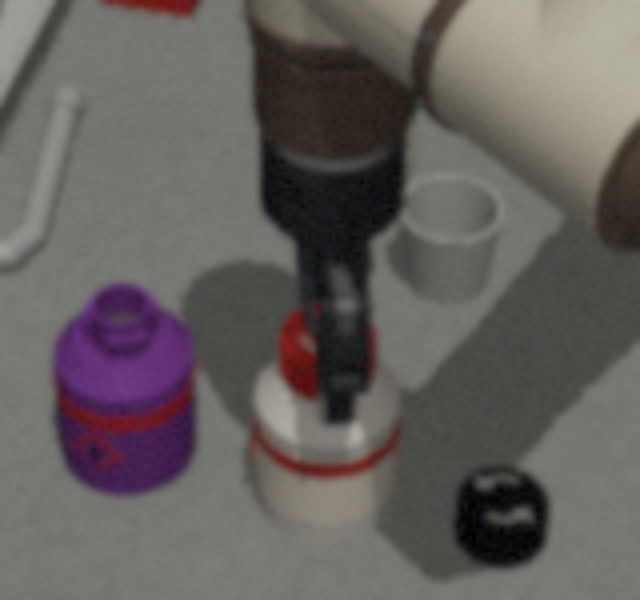

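```bash
python3 - <<'E'
from h import *
f=lambda P:(proj('side',P)-[200,200])*4
y=np.array([-.312,.95])
print(f([478,316,128]),f(np.r_[np.array([478,316])+50*y,108]),f([478,316,0]))
s=env.sense();w=wproj([[477,316,128],[478,316,128]],s);print(w)
im=cv2.imread('pics/w3.png')[:,:,::-1]
for z in(123,126,128):
  x,r=fit(im,s,[479,316],z);print(z,x,r,(np.r_[x,z]-s['tcp_pos'])@s['ee_rot'])
E
```

```text
[[327.76500912 331.36038   ]] [[338.10705405 425.76293325]] [[324.36183587 490.17880537]]
[[276.25104063 307.4058002 ]
 [275.48690149 309.28017027]]
123 [481.09327367 315.47954599] 2392.27294921875 [-27.50806133  -1.56072428   2.42380198]
126 [480.17274523 314.866961  ] 2107.270751953125 [-30.51059886  -1.85286568   1.36453113]
128 [479.48100132 314.17527417] 1966.6883544921875 [-32.51286552  -2.29244951   0.49583407]
```

The side view matches the projections: cap column predicted 328 and finger tip (338,426) as seen. Closing on the cap.

>>> play_rows(plan=[{"dx": 0,"dy": -0.5,"dz": 0,"ax": 0,"ay": 0,"az": 0},{"dx": 0,"dy": -0.5,"dz": 0,"ax": 0,"ay": 0,"az": 0},{"dx": 0,"dy": -0.5,"dz": 0,"ax": 0,"ay": 0,"az": 0},{"dx": 0,"dy": -0.5,"dz": 0,"ax": 0,"ay": 0,"az": 0},{"dx": 0,"dy": -0.5,"dz": 0,"ax": 0,"ay": 0,"az": 0},{"dx": 0,"dy": -0.5,"dz": 0,"ax": 0,"ay": 0,"az": 0},{"dx": 0,"dy": -0.5,"dz": 0,"ax": 0,"ay": 0,"az": 0},{"dx": 0,"dy": -0.5,"dz": 0,"ax": 0,"ay": 0,"az": 0}], gripper=45, squeeze=70)

```text
t: 4.65
tcp_pos: [478.0, 315.2, 95.2]
ee_rot: [[0.001, -0.312, 0.95], [0.0, 0.95, 0.312], [-1.0, 0.0, 0.001]]
wrist_force: [-0.6, -1.7, 5.3]
width: 52.2
```

```bash
python3 - <<'E'
from h import *
s=env.sense();print(s['tcp_pos'],s['wrist_force'],s['moment'],s['width'])
a=env.camera('wrist');b=env.camera('side')[200:350,200:360]
cv2.imwrite('pics/c4.png',np.hstack([a[150:420,100:450],cv2.resize(b,(288,270))])[:,:,::-1])
E
```

```text
[477.96319218 315.17446499  95.2478058 ] [-0.56164071 -1.74997549  5.25093787] [-0.34330707  0.29784235 -0.0508075 ] 52.239419625659416
```

View pics/c4.png

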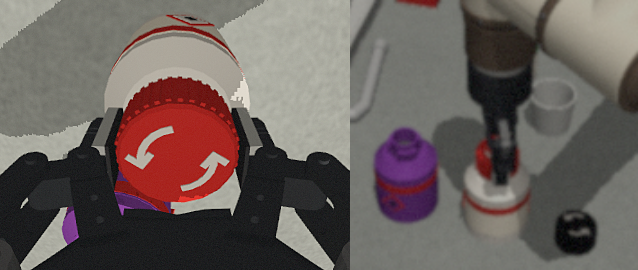

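The cap is gripped at 52 mm across its side and the tub is upright. Now pressing.

>>> play_rows(plan=[{"dx": 0,"dy": 0,"dz": -1.5,"ax": 0,"ay": 0,"az": 0},{"dx": 0,"dy": 0,"dz": -3,"ax": 0,"ay": 0,"az": 0},{"dx": 0,"dy": 0,"dz": -4.5,"ax": 0,"ay": 0,"az": 0},{"dx": 0,"dy": 0,"dz": -5.5,"ax": 0,"ay": 0,"az": 0},{"dx": 0,"dy": 0,"dz": -5.5,"ax": 0,"ay": 0,"az": 0},{"dx": 0,"dy": 0,"dz": -5.5,"ax": 0,"ay": 0,"az": 0},{"dx": 0,"dy": 0,"dz": -5.5,"ax": 0,"ay": 0,"az": 0}])

```text
t: 5.45
tcp_pos: [478.0, 315.2, 90.9]
ee_rot: [[0.001, -0.312, 0.95], [0.0, 0.95, 0.312], [-1.0, -0.0, 0.001]]
wrist_force: [-3.4, -3.3, 12.4]
width: 51.9
```

>>> play_rows(plan=[{"dx": 0,"dy": 0,"dz": -1,"ax": 0,"ay": 0,"az": 0},{"dx": 0,"dy": 0,"dz": -1.5,"ax": 0,"ay": 0,"az": 0},{"dx": 0,"dy": 0,"dz": -1.5,"ax": 0,"ay": 0,"az": 0},{"dx": 0,"dy": 0,"dz": -1.5,"ax": 0,"ay": 0,"az": 0}])

```text
t: 5.85
tcp_pos: [478.0, 315.2, 89.7]
ee_rot: [[0.001, -0.312, 0.95], [0.0, 0.95, 0.312], [-1.0, -0.0, 0.001]]
wrist_force: [-4.5, -1.8, 12.5]
width: 51.5
```

```bash
python3 - <<'E'
from h import *
s=env.sense();print(s['wrist_force'],s['moment'],s['width'])
a=env.camera('wrist');b=env.camera('side')[200:350,200:360]
cv2.imwrite('pics/c5.png',np.hstack([a[150:420,100:450],cv2.resize(b,(288,270))])[:,:,::-1])
E
```

```text
[-4.48426285 -1.84328646 12.48974752] [-0.62269246  1.17215169 -0.00299214] 51.513145397112204
```

View pics/c5.png

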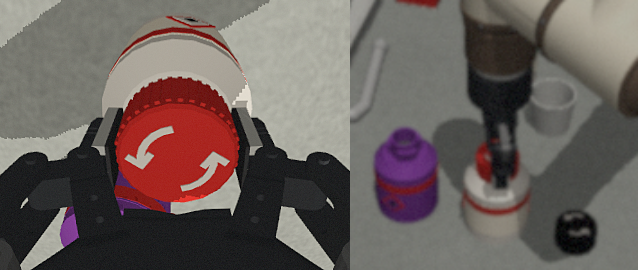

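The cap has not moved in the tool frame, so there is no slip, and it is about 5.5 mm down. Now twisting anticlockwise.

>>> play_rows(plan=[{"dx": 0,"dy": 0,"dz": 0,"ax": 0,"ay": 0,"az": 0.08},{"dx": 0,"dy": 0,"dz": 0,"ax": 0,"ay": 0,"az": 0.18},{"dx": 0,"dy": 0,"dz": 0,"ax": 0,"ay": 0,"az": 0.28},{"dx": 0,"dy": 0,"dz": 0,"ax": 0,"ay": 0,"az": 0.38},{"dx": 0,"dy": 0,"dz": 0,"ax": 0,"ay": 0,"az": 0.48},{"dx": 0,"dy": 0,"dz": 0,"ax": 0,"ay": 0,"az": 0.58},{"dx": 0,"dy": 0,"dz": 0,"ax": 0,"ay": 0,"az": 0.6},{"dx": 0,"dy": 0,"dz": 0,"ax": 0,"ay": 0,"az": 0.6}])

```text
t: 6.75
tcp_pos: [478.5, 315.7, 89.9]
ee_rot: [[0.003, -0.794, 0.608], [0.002, 0.608, 0.794], [-1.0, -0.001, 0.003]]
wrist_force: [-4.0, -2.1, 12.3]
width: 51.7
```

```bash
python3 - <<'E'
from h import *
s=env.sense();print(s['wrist_force'],s['moment'],s['width'],s['tcp_pos'])
a=env.camera('wrist');b=env.camera('side')[200:350,200:360]
cv2.imwrite('pics/c6.png',np.hstack([a[150:420,100:450],cv2.resize(b,(288,270))])[:,:,::-1])
E
```

```text
[-4.0472489  -2.09586153 12.2934393 ] [-0.43385148  0.94210917 -0.0541652 ] 51.74252547495964 [478.5363665  315.72841033  89.90088016]
```

View pics/c6.png

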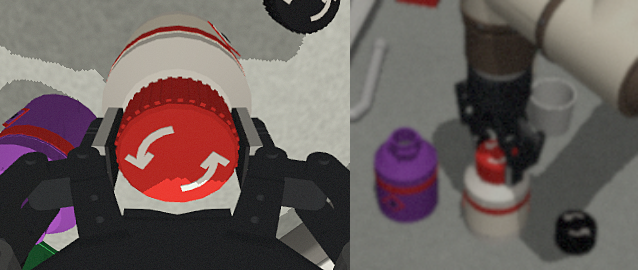

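The arrows stay fixed in the gripper view while the tub's label has turned relative to it, so the cap is turning on the tub. Continuing the twist.

>>> play_rows(plan=[{"dx": 0,"dy": 0,"dz": 0,"ax": 0,"ay": 0,"az": 0.1},{"dx": 0,"dy": 0,"dz": 0,"ax": 0,"ay": 0,"az": 0.2},{"dx": 0,"dy": 0,"dz": 0,"ax": 0,"ay": 0,"az": 0.3},{"dx": 0,"dy": 0,"dz": 0,"ax": 0,"ay": 0,"az": 0.4},{"dx": 0,"dy": 0,"dz": 0,"ax": 0,"ay": 0,"az": 0.5},{"dx": 0,"dy": 0,"dz": 0,"ax": 0,"ay": 0,"az": 0.6},{"dx": 0,"dy": 0,"dz": 0,"ax": 0,"ay": 0,"az": 0.69},{"dx": 0,"dy": 0,"dz": 0,"ax": 0,"ay": 0,"az": 0.69}])

```text
t: 7.65
tcp_pos: [479.2, 315.7, 90.1]
ee_rot: [[0.004, -0.999, -0.039], [0.002, -0.039, 0.999], [-1.0, -0.004, 0.002]]
wrist_force: [-2.3, -2.9, 12.6]
width: 51.5
```

```bash
python3 - <<'E'
from h import *
s=env.sense();print(s['wrist_force'],s['moment'],s['width'],s['tcp_pos'],np.arctan2(s['ee_rot'][1,1],s['ee_rot'][0,1])-1.888)
a=env.camera('wrist');b=env.camera('side')[200:350,200:360]
cv2.imwrite('pics/c7.png',np.hstack([a[150:420,100:450],cv2.resize(b,(288,270))])[:,:,::-1])
E
```

```text
[-2.25441938 -2.92886604 12.57521865] [-0.67651701  0.43388512  0.09872527] 51.45395950585745 [479.16719655 315.74210784  90.07217377] -4.990767304485671
```

View pics/c7.png

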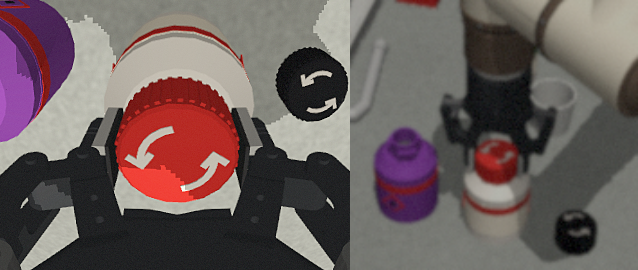

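The turn measures 74° with no slip. Lifting gently at first while watching the force.

>>> play_rows(plan=[{"dx": 0,"dy": 0,"dz": 2,"ax": 0,"ay": 0,"az": 0},{"dx": 0,"dy": 0,"dz": 4,"ax": 0,"ay": 0,"az": 0},{"dx": 0,"dy": 0,"dz": 6,"ax": 0,"ay": 0,"az": 0},{"dx": 0,"dy": 0,"dz": 9,"ax": 0,"ay": 0,"az": 0},{"dx": 0,"dy": 0,"dz": 12,"ax": 0,"ay": 0,"az": 0},{"dx": 0,"dy": 0,"dz": 12,"ax": 0,"ay": 0,"az": 0}])

```text
t: 8.35
tcp_pos: [477.4, 315.1, 99.1]
ee_rot: [[-0.001, -0.999, -0.036], [-0.0, -0.036, 0.999], [-1.0, 0.001, -0.0]]
wrist_force: [0.5, 0.7, -0.2]
width: 52.1
```

The force is near zero, so the tub is not hanging on the cap. Continuing straight up.

>>> play_rows(plan=[{"dx": 0,"dy": 0,"dz": 5,"ax": 0,"ay": 0,"az": 0},{"dx": 0,"dy": 0,"dz": 10,"ax": 0,"ay": 0,"az": 0},{"dx": 0,"dy": 0,"dz": 14,"ax": 0,"ay": 0,"az": 0},{"dx": 0,"dy": 0,"dz": 14,"ax": 0,"ay": 0,"az": 0}])

```text
t: 8.75
tcp_pos: [478.0, 315.4, 114.1]
ee_rot: [[0.001, -0.999, -0.036], [0.001, -0.036, 0.999], [-1.0, -0.001, 0.001]]
wrist_force: [-0.6, -0.3, -0.2]
width: 51.6
```

```bash
python3 - <<'E'
from h import *
s=env.sense();print(s['wrist_force'],s['moment'],s['width'],s['tcp_pos'])
a=env.camera('wrist');b=env.camera('side')[200:350,200:360]
cv2.imwrite('pics/c8.png',np.hstack([a[150:420,100:450],cv2.resize(b,(288,270))])[:,:,::-1])
E
```

```text
[-0.61068681 -0.32699142 -0.16293444] [ 0.03197419  0.01168916 -0.05194413] 51.58138410425854 [477.96496916 315.43737618 114.08063244]
```

View pics/c8.png

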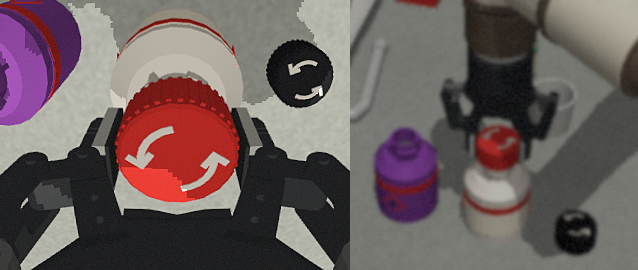

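The tub stays on the table and the cap has come up off it. Rising to a gap of about 75 mm.

>>> play_rows(plan=[{"dx": 0,"dy": 0,"dz": 12,"ax": 0,"ay": 0,"az": 0},{"dx": 0,"dy": 0,"dz": 27,"ax": 0,"ay": 0,"az": 0},{"dx": 0,"dy": 0,"dz": 42,"ax": 0,"ay": 0,"az": 0},{"dx": 0,"dy": 0,"dz": 57,"ax": 0,"ay": 0,"az": 0},{"dx": 0,"dy": 0,"dz": 68,"ax": 0,"ay": 0,"az": 0},{"dx": 0,"dy": 0,"dz": 73,"ax": 0,"ay": 0,"az": 0},{"dx": 0,"dy": 0,"dz": 73,"ax": 0,"ay": 0,"az": 0},{"dx": 0,"dy": 0,"dz": 73,"ax": 0,"ay": 0,"az": 0}])

```text
t: 9.65
tcp_pos: [477.4, 314.9, 185.8]
ee_rot: [[-0.001, -0.999, -0.036], [-0.001, -0.036, 0.999], [-1.0, 0.001, -0.001]]
wrist_force: [-0.4, 0.1, 0.2]
width: 51.5
```

```bash
python3 - <<'E'
from h import *
s=env.sense();print(s['wrist_force'],s['width'],s['tcp_pos'],s['qvel'])
a=env.camera('wrist');b=env.camera('side');c=env.camera('scene')
for n,i in(('side',b),('scene',c)):
    print(n,'rim,base,captop pred',proj(n,[[478,316,116],[478,316,0],[478,316,220]]).round(1).tolist())
cv2.imwrite('pics/c9.png',np.hstack([cv2.resize(b[160:350,200:360],(380,450)),cv2.resize(c[60:230,290:450],(400,450))])[:,:,::-1])
cv2.imwrite('pics/w9.png',a[:,:,::-1])
E
```

```text
[-0.40686987  0.1380824   0.19463078] 51.535728553072104 [477.38642776 314.87097298 185.78510458] [ 1.43762105e-03  8.43279450e-03 -8.48631759e-03 -1.13647302e-03
 -8.19020188e-05  7.15220034e-04]
side rim,base,captop pred [[281.9, 286.8], [281.1, 322.5], [282.6, 250.9]]
scene rim,base,captop pred [[375.8, 145.6], [368.0, 171.9], [384.2, 117.6]]
```

View pics/c9.png

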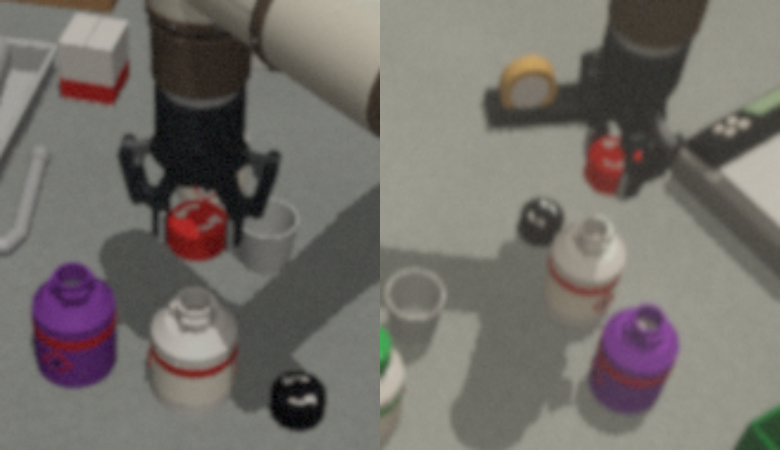

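View pics/w9.png

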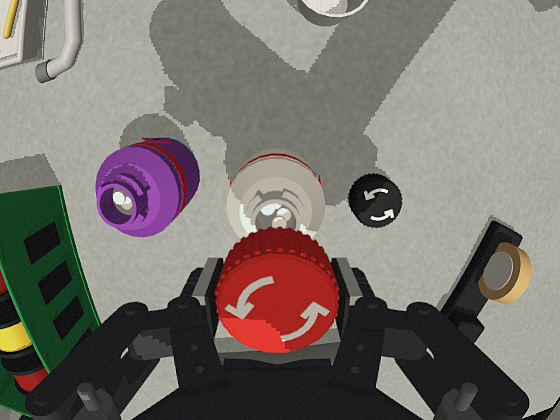

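The rim is at about (282.5,285.4) in the side view, against a prediction of (281.9,286.8), so the tub hasn't moved noticeably. The cap is level in the gripper, centred over the mouth with a gap of about 74 mm. Handing in.

```bash
python3 -c "
from workcell import env
print(env.job_done()); s=env.sense();print(s['t'],s['width'],s['tcp_pos'])"
```

```text
the job is handed in; nothing more can be done
None
the job is handed in; nothing more can be done
```

I opened the tub and handed the job in at about 10 s, with the red cap still in the gripper above the open mouth. The hand-in reports no verdict.

- **What I did:** I gripped the cap across its side at 70 N, pressed it down about 5.5 mm (about 12 N), and turned it 74° anticlockwise while pressed. Then I lifted it straight up. Force readings were near zero on the way up, so the tub was not being pulled.
- **Last checks:**
  - **Cap:** it is level and held at 51.5 mm finger opening. Its lower edge is about 74 mm above the rim, within a few mm of straight above it.
  - **Tub:** it stands upright where it was. Its rim is within about 1.5 px of the predicted position in the side view.
  - **Other objects:** nothing else was touched as far as the pictures show.
- **Disagreement:** the two fixed cameras and the wrist camera placed the cap 2–3 mm apart, in line with the calibration accuracy. I took a position in between, and the grip was good.

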